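Lock two tube racks into a carrier with its keeper bar

ROBOT

A 6-joint arm with a two-finger parallel gripper is mounted at the origin on the work surface. World frame = base frame: x ahead of the robot, y to its left, z up, the work surface at z = 0. Lengths are in m, angles in rad, forces in N, time in s.
With the tool pointing down it reaches from about 0.425 to 0.95 m from the base axis. Payload 3.5 kg.
Tool frame: the origin (TCP) lies on the centre line of the jaws, within the pads' length; the fingertips stand 14 mm ahead of it and the grasp point (between the pads) lies 5 mm behind it (ctrl.finger_overhang is the distance from the TCP to the fingertips, in m); z points along the fingers, y is the line along which they close (so a half turn about z gives the same grasp; the last joint's range is limited). The gripper opens to 85 mm and grips with 20 to 120 N. Pads are 22 mm wide; open, the fingers measure 114 mm over their backs; the gripper's body (76 mm by 85 mm) begins 54 mm behind the grasp point. The pads swing forward as they close: fully open they stand 13 mm farther back than shut.
Start: joints at [-1.374, 0.286, 1.577, -0, 1.279, -0.15], TCP at [0.229, -0.635, 0.225] pointing down, gripper open.
Joint ranges: [-2.77, 2.77], [-0.9, 2.22], [0.21, 2.48], [-1.53, 4.67], [0.24, 2.81], [-2.84, 2.84]. Speed limits (rad/s): [2.79, 2.79, 3.14, 3.14, 3.14, 3.14].

INTERFACE

Orientations are given as a unit quaternion [x, y, z, w].
In Python, from plant import ctrl gives the robot as it stands.
- The arm moves only by the tool send_rows, never from a script. Its argument "moves" is text: rows parted by semicolons, each of 7 numbers parted by spaces: the turn, a rotation vector about the tool's x, y, z in units of 360 degrees (1.0 is 360 degrees), then the shift along the tool's x, y, z in units of 20 cm (1.0 is 20 cm), then the gripper's target within -1 to 1 (fully open at 1, half-way at 0, shut at -1). A call has 1 to 12 rows; each row is the pose to reach, as a shift and turn from the pose commanded when the call began, along the tool's axes at that moment, turning the shorter way round; what a row does not reach only later rows make up. A row lasts 1/8 s, in which the tool goes at most 62.5 mm and 10.7 degrees, less where a joint would pass 70% of its speed; a pose out of reach is approached as far as the arm can. A call with a number of a shift or a turn outside -1 to 1 is refused whole. A call with a gripper value outside its range is refused whole. The fingers move at their own pace and stop on an object; "newtons" is the grip in N (left out, the last holds). Time passes only in rows, so rows that repeat a pose let the fingers close. It gives the time, the measured TCP pose, the force, the opening and the grip force at its end, in the units of the state.
- ctrl.get_state(): the state, without advancing time (a new reading comes with each control period).
- ctrl.read_camera(name): name is "scene" or "top"; returns a dict with "image" (480x640x3 uint8, red, green, blue), "fovy" (degrees; the focal length in pixels is half the picture's height over the tangent of half this angle, whatever the lens; pixels are square), "cx", "cy" (the principal point, pixels), "distortion" ([k1, k2, p1, p2, k3] as OpenCV has them; the pictures are not rectified), "extrinsics" (4x4, takes a point from camera to world coordinates). Camera axes: x right, y up, looking along -z (the intrinsics and any distortion apply to the point x, -y, -z); pixel columns grow to the right and rows downward; lengths in m; the calibration is good to about 2 mm. A picture is of the moment at which its call begins. There is no depth.
- ctrl.sign_off(): hands the job in; it is judged then, once.
The state is a dict: "time": time; "qpos": joint angles; "dq": joint speeds; "joint_efforts": joint torques, N m; "eef_pos": TCP position; "tcp_rot": TCP orientation; "contact_force": force on the tool from outside, world axes, zero at the start; "wrist_torque": the same for the moment, N m; "opening": opening from 0.0 (shut) to 1.0 (fully open); "finger_force": force on a finger pad.
Only numpy, scipy, OpenCV 4.12 (cv2) and the standard library are available. Lean on these libraries where they do the work, as an engineer would, in place of code of your own. Each camera call takes 0.05 s, during which the arm holds its last target. There are 200 camera calls.

TASK

First clear the keeper bar's path: take the small jar that stands on the carrier and stand it upright in the shallow tray. Then, with the keeper bar still wide open, slide both tube racks along their lanes fully home against the back stop. Last, swing the keeper bar shut across the fronts of the racks until it snaps into its detent and stays there; do not move or tip the tip box or the two tall bottles, and tip nothing over.

Things in the scene. Friction and masses are not known exactly. Their poses are not given: they have to be found in the camera images.
- carrier: Fixed grey metal rack carrier: base plate 300 x 250 mm (x -155 to 145, y -125 to 125 mm), its top 10 mm above the bench. Origin at bench level under the shut keeper bar; z up; +x points into the lanes, -x is the open front. Two lanes 66 mm wide along x, centred at y = +36 and -36 mm, between fences (x 16 to 136 mm, tops 28 mm above the bench). Keeper hinge at (0, -105) mm.
- stop_mid (a point): Middle of the back stop's face, which closes the rear ends of both lanes: at x = 130, y = 0 mm in the carrier's frame, 25 mm above the bench; the stop's top is 40 mm above the bench.
- detent (a point): Rest position of the detent: an upright spring roller, 12 mm diameter, at (-10, +92) mm in the carrier's frame, 34 mm above the bench, which gives way towards +y. Behind it a metal catch block (x -28 to 12, y 103 to 125 mm, top 46 mm above the bench).
- keeper (a joint): Keeper bar's angle, rad: 0 = shut in the detent, grows to 1.85 as it opens. At angle a the bar points from its hinge along (-sin a, cos a) in the carrier's frame: shut along +y, open out to the front. It swings easily about its upright axis and stays where left; in the last 0.1 rad the tip must be pushed past the spring roller (about 4 N at the tip), which then pulls it to 0 and holds it.
- keeper_hinge (a point): Point on the keeper bar's upright hinge axis at the bar's mid-height, 34 mm above the bench. The bar is steel, 190 mm from here to its tip pin, 10 mm thick, 20 mm tall (24 to 44 mm above the bench). Shut, it clears the fronts of racks that are home by 5 mm.
- keeper_tip (a point): Centre of the upright 12 mm pin at the keeper bar's free end, at the bar's mid-height, 34 mm above the bench.
- rack_near_mid (a point): Centre of the tube rack in the lane at the carrier's y = +36 mm (nearer the robot). White, 120 mm long (along the lane) x 62 wide x 50 tall, plus eight tube caps 12 mm higher; about 0.3 kg; flat ends. Underside 10 mm, this point 35 mm above the bench. Home, against the back stop, this point is at x = 70 mm in the carrier's frame; it starts 30 to 75 mm short of that.
- rack_far_mid (a point): Centre of the second, identical rack, in the lane at the carrier's y = -36 mm (the hinge side); home at x = 70 mm in the carrier's frame.
- jar_mid (a point): Centre, half-way up, of the small amber jar with a white lid: 50 mm diameter, 100 mm tall, about 0.22 kg. It starts upright on the carrier's base plate, in front of the racks and in the keeper bar's path.
- tray: Shallow grey square tray fixed on the bench, 130 x 130 mm outside, rim 14 mm high, walls and floor 4 to 5 mm thick. Origin at bench level under its centre, z up.
- tip_box_mid (a point): Bystander: centre of a blue pipette-tip box with clear lid, 80 x 115 x 61 mm, this point 30 mm above the bench. Leave it alone.
- tall_near_mid (a point): Bystander: centre of a white bottle, 64 mm diameter, 150 mm tall, standing on the bench beside the carrier at its +y side. Leave it alone.
- tall_far_mid (a point): Bystander: centre of a clear bottle, 70 mm diameter, 165 mm tall, standing on the bench beside the carrier at its -y side. Leave it alone.

How it is judged:
On the way, in this order (a step that is already met when the one before it is completed fails the run):
1. the jar stands upright in the tray, released (x of jar_mid in the frame of tray between -0.04 and 0.04 m and y of jar_mid in the frame of tray between -0.04 and 0.04 m and z of jar_mid in the frame of tray below 0.06 m and angle between jar_mid's own z axis and vertical below 0.1 rad and contact force between the fingers and anything else below 0.5 N), for 0.2 s.
2. both racks are within 5 mm of home while the keeper bar is still open (more than 0.5 rad) (x of each of rack_near_mid, rack_far_mid in the frame of carrier above 0.065 m and y of rack_near_mid in the frame of carrier between 0.03 and 0.042 m and z of each of rack_near_mid, rack_far_mid in the frame of carrier below 0.04 m and angle between each of rack_near_mid, rack_far_mid's own z axis and vertical below 0.1 rad and y of rack_far_mid in the frame of carrier between -0.042 and -0.03 m and value of joint keeper above 0.5 rad), for 0.2 s.
3. the keeper bar is shut in its detent (value of joint keeper below 0.025 rad), for 0.2 s.
At the end, for the whole second after the job is handed in: The jar stands upright in the tray (centre within 40 mm of the tray's centre along each side), both racks stand upright in their lanes within 5 mm of home, and the keeper bar is within 0.025 rad of fully shut (x of jar_mid in the frame of tray between -0.04 and 0.04 m and y of jar_mid in the frame of tray between -0.04 and 0.04 m and z of jar_mid in the frame of tray below 0.06 m and angle between each of jar_mid, rack_near_mid, rack_far_mid's own z axis and vertical below 0.1 rad and x of each of rack_near_mid, rack_far_mid in the frame of carrier above 0.065 m and y of rack_near_mid in the frame of carrier between 0.03 and 0.042 m and z of each of rack_near_mid, rack_far_mid in the frame of carrier below 0.04 m and y of rack_far_mid in the frame of carrier between -0.042 and -0.03 m and value of joint keeper below 0.025 rad); the robot touches nothing.
It fails at once if the tip box or a tall bottle is moved by more than 25 mm or tipped (distance of any of tip_box_mid, tall_near_mid, tall_far_mid from where it was at the start of the episode above 0.025 m or angle between any of tip_box_mid, tall_near_mid, tall_far_mid's own z axis and vertical above 0.3 rad).
It fails at once if the jar or a rack is tipped over (angle between any of jar_mid, rack_near_mid, rack_far_mid's own z axis and vertical above 0.6 rad).
It also fails if it takes over 72 s, if anything falls off the work surface, if the arm or the gripper's body presses on something with over 40 N, if the wrist force passes 120 N, or if a joint passes its speed limit or range.

## Working session

There is one attempt and no reset: what is moved stays moved. The work goes in short steps, Python scripts to look and compute and a tool call to move; the robot and the scene stay as the last step left them, time stands still between calls to the robot, and variables do not carry over. Pictures are saved under pics/ and viewed, at most 10 in all, crops included, and the job is handed in when it is done.

Besides the shell and the picture viewer there is one more tool, called by a JSON object that holds its "api" and its "payload". send_rows: Moves the arm, as the interface text tells. Its arguments: {"type":"object","properties":{"moves":{"type":"string"},"newtons":{"type":"number"}},"required":["moves"]}

```bash
mkdir -p pics; cat > h.py <<'E'
import numpy as np, cv2
from plant import ctrl
def cam(n,save=None):
    c=ctrl.read_camera(n)
    if save: cv2.imwrite('pics/'+save,c['image'][:,:,::-1])
    return c
def K(c):
    f=240/np.tan(np.radians(c['fovy'])/2)
    return np.array([[f,0,c['cx']],[0,f,c['cy']],[0,0,1.]])
def ray(c,px):
    u=cv2.undistortPoints(np.array(px,float).reshape(-1,1,2),K(c),np.array(c['distortion'])).reshape(-1,2)
    E=np.array(c['extrinsics']); d=np.c_[u[:,0],-u[:,1],-np.ones(len(u))]@E[:3,:3].T
    return E[:3,3],d
def onz(c,px,z):
    o,d=ray(c,px); return o+d*((z-o[2])/d[:,2])[:,None]
def proj(c,P):
    E=np.array(c['extrinsics']); q=(np.atleast_2d(P)-E[:3,3])@E[:3,:3]
    q=q*[1,-1,-1]
    return cv2.projectPoints(q,np.zeros(3),np.zeros(3),K(c),np.array(c['distortion']))[0].reshape(-1,2)
E
python3 - <<'E'
from h import *
for n in('scene','top'):
    c=cam(n,n+'0.png'); print(n,c['fovy'],c['distortion'],np.round(c['extrinsics'],3).tolist())
print(ctrl.get_state())
E
```

```text
scene 45.37626137841442 [-0.17962724  0.          0.          0.          0.        ] [[-0.152, -0.634, 0.759, 1.268], [0.988, -0.082, 0.13, 0.112], [-0.02, 0.769, 0.639, 0.688], [0.0, 0.0, 0.0, 1.0]]
top 49.186891413083345 [-0.07893394  0.          0.          0.          0.        ] [[0.005, 0.997, -0.077, 0.457], [-1.0, 0.004, -0.011, -0.024], [-0.01, 0.077, 0.997, 1.153], [0.0, 0.0, 0.0, 1.0]]
{'time': 0.1, 'qpos': array([-1.37400420e+00,  2.87114222e-01,  1.57802365e+00,  6.79741258e-06,
        1.27861464e+00, -1.50018713e-01]), 'dq': array([ 0.00031702, -0.00063751, -0.00419455, -0.00100558, -0.00182758,
       -0.00082453]), 'joint_efforts': array([ 1.02085753e-03, -4.07298160e+01, -2.93698597e+01, -1.43505195e-04,
        3.41494801e-03,  1.07598095e-05]), 'eef_pos': array([ 0.22932997, -0.63420205,  0.22336452]), 'tcp_rot': array([ 9.85002511e-01,  1.72536624e-01, -2.20009684e-05, -1.07970973e-03]), 'contact_force': array([ 0.16727519,  1.26021309, -0.11339665]), 'wrist_torque': array([ 0.02244336, -0.00402641, -0.04106392]), 'finger_force': 0.0, 'opening': 0.9955003944347143}
```

View pics/scene0.png

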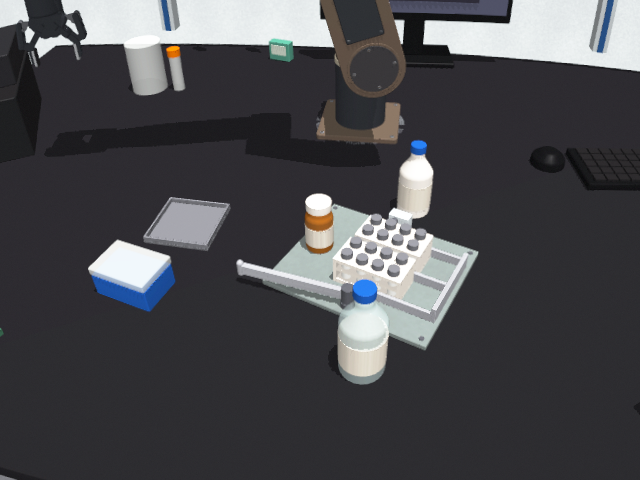

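View pics/top0.png

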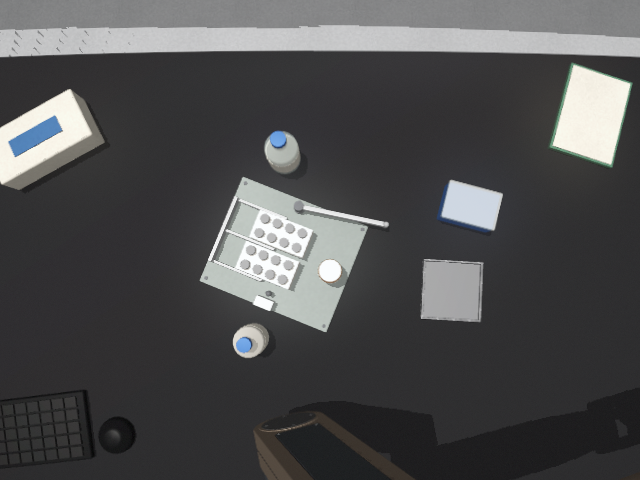

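The pictures show the jar lid at top-view (330,271), the tray at (451,290), the hinge at (299,207) and the tip pin at (386,225). The plate corners are at about (245,179), (367,228), (326,331) and (201,281).

```bash
cat >> h.py <<'E'
def sub(c,px,w=4):
    g=cv2.cvtColor(c['image'],cv2.COLOR_RGB2GRAY)
    p=np.array(px,np.float32).reshape(-1,1,2)
    return cv2.cornerSubPix(g,p.copy(),(w,w),(-1,-1),(3,40,.01)).reshape(-1,2)
E
python3 - <<'E'
from h import *
c=cam('top')
px=sub(c,[(245,179),(367,228),(326,331),(201,281)]);print(px)
W=onz(c,px,.010)[:,:2]
L=np.array([[145,-125],[-155,-125],[-155,125],[145,125]])/1000.
# rigid fit
a=W-W.mean(0);b=L-L.mean(0);th=np.arctan2((b[:,0]*a[:,1]-b[:,1]*a[:,0]).sum(),(a*b).sum())
R=np.array([[np.cos(th),-np.sin(th)],[np.sin(th),np.cos(th)]]);o=W.mean(0)-R@L.mean(0)
print('carrier',o,th,'res',np.abs(W-(L@R.T+o)).max())
np.savez('car.npz',o=o,R=R,th=th)
tp=sub(c,[(423,260),(483,262),(481,321),(421,320)]);T=onz(c,tp,.014)[:,:2];print('tray',tp.tolist(),T.round(3).tolist(),T.mean(0))
hsv=cv2.cvtColor(c['image'],cv2.COLOR_RGB2HSV);m=(hsv[...,2]>205).astype(np.uint8)
n,lab,st,ce=cv2.connectedComponentsWithStats(m)
for i in range(1,n):
    if st[i,4]>60: print(st[i],ce[i].round(1))
def loc(px,z): return ((onz(c,px,z)[:,:2]-o)@R).round(4)
print('jar',onz(c,[(330,271)],.1),loc([(330,271)],.1))
print('tip,hinge',loc([(386,225),(299,207)],.044),onz(c,[(386,225)],.044))
# rack caps
v=cv2.resize(c['image'][160:360,180:400],None,fx=3.6,fy=3,interpolation=2)
cv2.imwrite('pics/crop.png',cv2.resize(c['image'][170:340,190:400],None,fx=3.5,fy=3.5,interpolation=2)[:,:,::-1])
E
```

```text
[[242.38318 176.34401]
 [367.      228.     ]
 [325.41605 331.87238]
 [199.11818 280.27194]]
carrier [0.52969013 0.08219125] 1.188868124220475 res 0.0029836140518230136
tray [[423.5611572265625, 258.6310119628906], [482.7330322265625, 262.323486328125], [479.6369934082031, 321.5248718261719], [420.3294372558594, 318.3302307128906]] [[0.518, -0.229], [0.51, -0.358], [0.382, -0.35], [0.389, -0.221]] [ 0.44979252 -0.28944668]
[ 553   65   77   99 5014] [591.5 114.4]
[   0   90   91   94 3658] [ 41.7 134.3]
[265 132  21  23 195] [276.3 139.3]
[ 442  181   59   48 1934] [471.4 204.8]
[208 196  29  65 204] [222.3 228.4]
[ 214  199   99   91 2595] [270.5 247.2]
[304 206  79  20 308] [342.7 214.9]
[319 259  22  23 397] [329.5 270.1]
[253 295  21  16 188] [262.6 302.6]
[233 328  26  29 422] [243.7 340.1]
jar [[ 0.48777473 -0.02502829  0.1       ]] [[-0.1151 -0.0011]]
tip,hinge [[-0.1881 -0.1381]
 [-0.0018 -0.1041]] [[ 0.58773174 -0.1438356   0.044     ]]
```

View pics/crop.png

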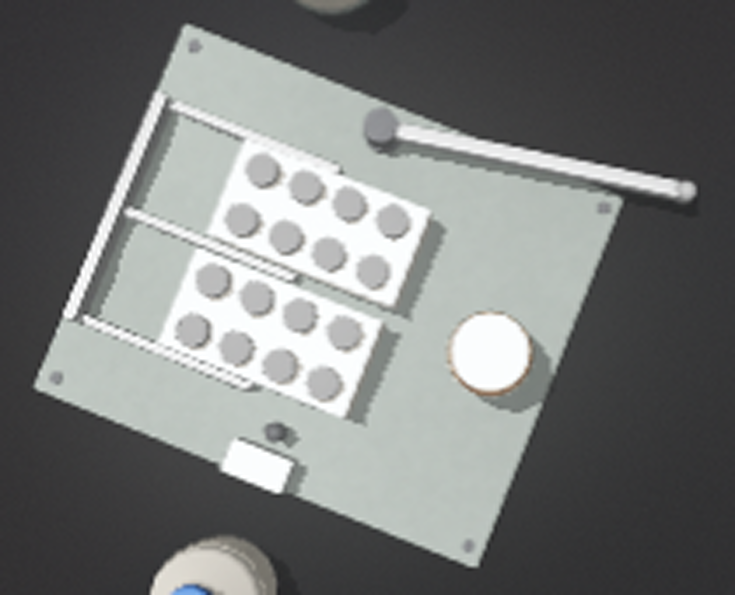

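The crop confirms the plate corners. The rack fronts run crop (430,210)-(395,307) and (382,318)-(347,417), and the jar lid is at (489,353), so the jar can be gripped across the lanes.

```bash
cat >> h.py <<'E'
from scipy.spatial.transform import Rotation as Ro
try:
    _d=np.load('car.npz'); o=_d['o'];R=_d['R'];th=float(_d['th'])
except Exception: pass
def plan(pos,yaw=None):
    """units of 'moves' to bring TCP to world pos with tool x at yaw, pointing down"""
    s=ctrl.get_state(); r=Ro.from_quat(s['tcp_rot']); yaw=th if yaw is None else yaw
    g=Ro.from_euler('z',yaw)*Ro.from_euler('x',np.pi)
    return ((r.inv()*g).as_rotvec()/2/np.pi).round(4), (r.inv().apply(np.array(pos)-s['eef_pos'])/.2).round(3)
def w(l,z): return np.r_[R@np.array(l)+o,z]
def here():
    s=ctrl.get_state(); return s['time'],((s['eef_pos'][:2]-o)@R).round(4),s['eef_pos'].round(4),s['contact_force'].round(1),s['opening'],s['finger_force']
E
python3 - <<'E'
from h import *
c=cam('top')
f=lambda P:[(x/3.5+190,y/3.5+170) for x,y in P]
loc=lambda px,z:((onz(c,px,z)[:,:2]-o)@R).round(4)
print('fronts far,near',loc(f([(430,210),(395,307),(382,318),(347,417)]),.06).tolist())
print('roller',loc(f([(276,432)]),.045),'stop',loc(f([(160,95),(70,317)]),.04).tolist())
print('jar',loc(f([(489,353)]),.11),onz(c,f([(489,353)]),.11))
print('caps bottles far,near',loc([(278,139)],.165),loc([(243,344)],.15),'tipbox',loc([(471,205)],.06))
j=onz(c,f([(489,353)]),.11)[0]
print(plan([*j[:2],.2])); print(plan([*j[:2],.07]))
E
```

```text
fronts far,near [[-0.0491, -0.0682], [-0.0518, -0.0065], [-0.0471, 0.0025], [-0.0502, 0.0649]]
roller [[-0.0129  0.09  ]] stop [[0.1334, -0.0733], [0.1313, 0.0736]]
jar [[-0.1146 -0.0008]] [[ 0.48776516 -0.02445053  0.11      ]]
caps bottles far,near [[ 0.0729 -0.1971]] [[-0.0147  0.1915]] tipbox [[-0.3382 -0.2432]]
(array([-2.00e-04, -1.00e-04, -1.34e-01]), array([ 2.251, -2.429,  0.123]))
(array([-2.00e-04, -1.00e-04, -1.34e-01]), array([ 2.251, -2.428,  0.773]))
```

{"api": "send_rows", "payload": {"moves": "0 0 0 0.9 -0.95 0 1;0 0 0 0.9 -0.95 0 1;0 0 0 0.9 -0.95 0 1;0 0 0 0.9 -0.95 0 1;0 0 0 0.9 -0.95 0 1", "newtons": 30}}

```text
time: 0.82
eef_pos: [0.3351, -0.3918, 0.2244]
tcp_rot: [0.985, 0.174, 0.0, -0.0]
contact_force: [1.8, -0.8, -0.1]
opening: 1.0
finger_force: 0.0
```

{"api": "send_rows", "payload": {"moves": "0 0 0 0.9 -0.95 0 1;0 0 0 0.9 -0.95 0 1;0 0 0 0.9 -0.95 0 1;0 0 0 0.9 -0.95 0 1;0 0 0 0.9 -0.95 0 1;0 0 0 0.9 -0.95 0 1"}}

```text
time: 1.58
eef_pos: [0.4391, -0.1553, 0.2247]
tcp_rot: [0.985, 0.173, -0.0, 0.0]
contact_force: [-0.5, -0.1, 0.7]
opening: 0.998
finger_force: 0.0
```

```bash
python3 -c "
from h import *
print(here(),plan([.4878,-.0245,.2]))"
```

```text
(1.575, array([-0.2542, -0.0045]), array([ 0.4391, -0.1553,  0.2247]), array([-0.5, -0.1,  0.7]), 0.9979217709588762, 0.0) (array([ 1.000e-04,  1.000e-04, -1.338e-01]), array([ 0.452, -0.532,  0.123]))
```

{"api": "send_rows", "payload": {"moves": "0 0 -0.134 0.452 -0.532 0.12 1;0 0 -0.134 0.452 -0.532 0.12 1;0 0 -0.134 0.452 -0.532 0.12 1;0 0 -0.134 0.452 -0.532 0.12 1;0 0 -0.134 0.452 -0.532 0.12 1;0 0 -0.134 0.452 -0.532 0.12 1;0 0 -0.134 0.452 -0.532 0.12 1"}}

```text
time: 2.45
eef_pos: [0.4878, -0.0256, 0.2006]
tcp_rot: [0.829, 0.559, -0.0, 0.0]
contact_force: [0.3, 0.6, -0.8]
opening: 1.006
finger_force: 0.0
```

```bash
python3 -c "
from h import *
print(here(),plan([.4878,-.0245,.07]))"
```

```text
(2.45, array([-0.1156, -0.0013]), array([ 0.4878, -0.0256,  0.2006]), array([ 0.3,  0.6, -0.8]), 1.0057458361130303, 0.0) (array([ 0.    ,  0.    , -0.0006]), array([ 0.005, -0.002,  0.653]))
```

Descend and grip.

{"api": "send_rows", "payload": {"moves": "0 0 0 0.005 0 0.25 1;0 0 0 0.005 0 0.45 1;0 0 0 0.005 0 0.65 1;0 0 0 0.005 0 0.65 1;0 0 0 0.005 0 0.65 -1;0 0 0 0.005 0 0.65 -1;0 0 0 0.005 0 0.65 -1;0 0 0 0.005 0 0.65 -1;0 0 0 0.005 0 0.65 -1;0 0 0 0.005 0 0.65 -1;0 0 0 0.005 0 0.65 -1", "newtons": 30}}

```text
time: 3.82
eef_pos: [0.4903, -0.024, 0.073]
tcp_rot: [0.828, 0.56, 0.002, 0.002]
contact_force: [2.1, -0.5, 6.3]
opening: 0.515
finger_force: 31.3
```

{"api": "send_rows", "payload": {"moves": "0 0 0 0 0 -0.1 -1;0 0 0 0 0 -0.3 -1;0 0 0 0 0 -0.5 -1;0 0 0 0 0 -0.5 -1"}}

```text
time: 4.32
eef_pos: [0.49, -0.0237, 0.174]
tcp_rot: [0.828, 0.56, 0.002, 0.003]
contact_force: [0.3, -0.9, -2.5]
opening: 0.517
finger_force: 31.0
```

```bash
python3 - <<'E'
from h import *
c=cam('top');s=cam('scene')
cv2.imwrite('pics/lift.png',np.hstack([cv2.resize(c['image'][150:400,180:520],(400,294)),cv2.resize(s['image'][80:380,100:500],(400,294))])[:,:,::-1])
print(here(),plan([.4498,-.2894,.17]))
E
```

```text
(4.425, array([-1.135e-01,  1.000e-04]), array([ 0.4873, -0.0231,  0.1697]), array([-0.6,  0.5, -1.8]), 0.5172942199478128, 31.0373239335604) (array([-0.0002,  0.    , -0.    ]), array([-1.306,  0.323, -0.002]))
```

View pics/lift.png

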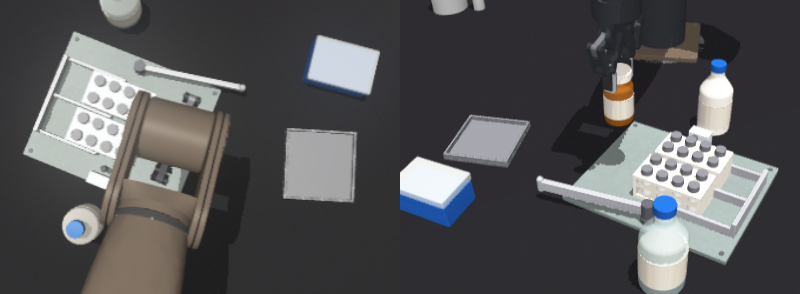

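The jar is held upright and clear, with the path to the tray free.

{"api": "send_rows", "payload": {"moves": "0 0 0 -0.1 0.025 0 -1;0 0 0 -0.3 0.075 0 -1;0 0 0 -0.5 0.125 0 -1;0 0 0 -0.7 0.175 0 -1;0 0 0 -0.85 0.21 0 -1;0 0 0 -0.9 0.223 0 -1;0 0 0 -0.9 0.223 0 -1"}}

```text
time: 5.3
eef_pos: [0.4615, -0.2065, 0.1688]
tcp_rot: [0.829, 0.56, -0.0, -0.002]
contact_force: [0.4, 0.4, -0.9]
opening: 0.518
finger_force: 31.0
```

```bash
python3 -c "
from h import *
print(here(),plan([.4498,-.2894,.07]))"
```

```text
(5.3, array([-0.2933, -0.0443]), array([ 0.4615, -0.2065,  0.1688]), array([ 0.4,  0.4, -0.9]), 0.5181381041105705, 31.00697628920898) (array([-0.0005, -0.0002, -0.0002]), array([-0.407,  0.103,  0.493]))
```

{"api": "send_rows", "payload": {"moves": "0 0 0 -0.15 0.04 0 -1;0 0 0 -0.33 0.085 0 -1;0 0 0 -0.407 0.103 0.1 -1;0 0 0 -0.407 0.103 0.25 -1;0 0 0 -0.407 0.103 0.38 -1;0 0 0 -0.407 0.103 0.45 -1;0 0 0 -0.407 0.103 0.48 -1;0 0 0 -0.407 0.103 0.48 -1;0 0 0 -0.407 0.103 0.48 -1"}}

```text
time: 6.42
eef_pos: [0.4519, -0.2907, 0.0758]
tcp_rot: [0.828, 0.56, 0.0, 0.001]
contact_force: [0.1, -0.1, -1.0]
opening: 0.513
finger_force: 31.0
```

```bash
python3 -c "
from h import *
print(here(),plan([.4498,-.2894,.068]))"
```

```text
(6.425, array([-0.375 , -0.0667]), array([ 0.4519, -0.2907,  0.0758]), array([ 0.1, -0.1, -1. ]), 0.5134384358541643, 30.983195565640926) (array([0.0003, 0.0001, 0.    ]), array([ 0.002, -0.012,  0.039]))
```

{"api": "send_rows", "payload": {"moves": "0 0 0 0 0 0.015 -1;0 0 0 0 0 0.03 -1;0 0 0 0 0 0.03 -1;0 0 0 0 0 0.03 -1"}}

```text
time: 6.92
eef_pos: [0.4511, -0.2902, 0.0686]
tcp_rot: [0.829, 0.56, -0.0, -0.0]
contact_force: [-0.4, -1.0, -0.8]
opening: 0.513
finger_force: 31.0
```

{"api": "send_rows", "payload": {"moves": "0 0 0 0 0 0.01 -1;0 0 0 0 0 0.01 -1;0 0 0 0 0 0.01 -1"}}

```text
time: 7.3
eef_pos: [0.4513, -0.2905, 0.067]
tcp_rot: [0.828, 0.56, 0.0, 0.0]
contact_force: [0.6, 0.1, 1.8]
opening: 0.515
finger_force: 31.3
```

Contact; release and rise.

{"api": "send_rows", "payload": {"moves": "0 0 0 0 0 0 0.3;0 0 0 0 0 0 1;0 0 0 0 0 0 1;0 0 0 0 0 0 1;0 0 0 0 0 0 1;0 0 0 0 0 -0.1 1;0 0 0 0 0 -0.3 1;0 0 0 0 0 -0.55 1;0 0 0 0 0 -0.6 1;0 0 0 0 0 -0.6 1"}}

```text
time: 8.55
eef_pos: [0.4513, -0.2903, 0.1871]
tcp_rot: [0.828, 0.56, 0.0, 0.001]
contact_force: [-0.3, -0.3, -1.3]
opening: 0.998
finger_force: 0.0
```

```bash
python3 - <<'E'
from h import *
c=cam('top');s=cam('scene')
cv2.imwrite('pics/place.png',np.hstack([cv2.resize(c['image'][150:400,180:520],(400,294)),cv2.resize(s['image'][80:380,100:500],(400,294))])[:,:,::-1])
print(here(),plan(w((-.11,0),.15)))
E
```

```text
(8.65, array([-0.3744, -0.0648]), array([ 0.4503, -0.2894,  0.1847]), array([-0.5,  0.6, -0.5]), 1.0000877692962826, 0.0) (array([-0.0005, -0.0002, -0.    ]), array([ 1.322, -0.324,  0.176]))
```

View pics/place.png

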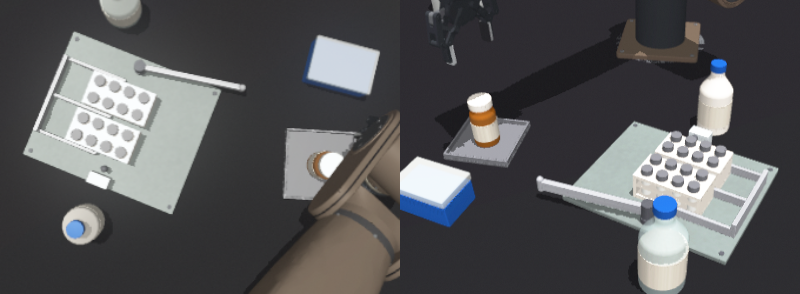

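The jar stands upright in the tray (right panel, ~(483,120)). Now to the racks.

{"api": "send_rows", "payload": {"moves": "0 0 0 0.3 -0.074 0 0.2;0 0 0 0.6 -0.147 0 0.2;0 0 0 0.9 -0.22 0 0.2;0 0 0 0.9 -0.22 0 0.2;0 0 0 0.9 -0.22 0 0.2"}}

```text
time: 9.28
eef_pos: [0.4767, -0.1066, 0.1851]
tcp_rot: [0.828, 0.56, -0.001, -0.001]
contact_force: [-0.3, 0.2, -0.1]
opening: 0.601
finger_force: 0.0
```

{"api": "send_rows", "payload": {"moves": "0 0 0 0.2 -0.05 0.15 0.2;0 0 0 0.42 -0.104 0.3 0.2;0 0 0 0.42 -0.104 0.5 0.2;0 0 0 0.42 -0.104 0.65 0.2;0 0 0 0.42 -0.104 0.7 0.2;0 0 0 0.42 -0.104 0.7 0.2"}}

```text
time: 10.02
eef_pos: [0.4892, -0.0221, 0.0461]
tcp_rot: [0.829, 0.559, -0.001, -0.001]
contact_force: [-0.1, 0.1, 0.1]
opening: 0.599
finger_force: 0.0
```

```bash
python3 -c "
from h import *
print(here(),plan(w((-.11,0),.043)))"
```

```text
(10.025, array([-0.1119, -0.0013]), array([ 0.4892, -0.0221,  0.0461]), array([-0.1,  0.1,  0.1]), 0.5987732182819625, 0.0) (array([-0.0002,  0.    , -0.0003]), array([ 0.009, -0.007,  0.016]))
```

{"api": "send_rows", "payload": {"moves": "0 0 0 0.1 0 0 0.2;0 0 0 0.2 0 0 0.2;0 0 0 0.25 0 0 0.2;0 0 0 0.3 0 0 0.2;0 0 0 0.35 0 0 0.2;0 0 0 0.4 0 0 0.2;0 0 0 0.44 0 0 0.2;0 0 0 0.48 0 0 0.2;0 0 0 0.5 0 0 0.2;0 0 0 0.5 0 0 0.2"}}

```text
time: 11.28
eef_pos: [0.5277, 0.0708, 0.0479]
tcp_rot: [0.828, 0.56, 0.0, 0.001]
contact_force: [-2.2, -3.8, 5.8]
opening: 0.601
finger_force: 3.7
```

```bash
python3 -c "
from h import *
print(here())"
```

```text
(11.275, array([-0.0113, -0.0024]), array([0.5277, 0.0708, 0.0479]), array([-2.2, -3.8,  5.8]), 0.600677224861724, 3.740207813680172)
```

{"api": "send_rows", "payload": {"moves": "0 0 0 0.02 0 0 0.2;0 0 0 0.035 0 0 0.2;0 0 0 0.05 0 0 0.2;0 0 0 0.05 0 0 0.2"}}

```text
time: 11.78
eef_pos: [0.5312, 0.0799, 0.0478]
tcp_rot: [0.828, 0.56, 0.0, 0.001]
contact_force: [-2.3, -4.7, 6.3]
opening: 0.601
finger_force: 4.1
```

```bash
python3 - <<'E'
from h import *
s=cam('scene');print(here())
cv2.imwrite('pics/push.png',cv2.resize(s['image'][180:360,220:500],(784,504),interpolation=2)[:,:,::-1])
E
```

```text
(11.825, array([-0.0016, -0.0023]), array([0.5312, 0.0799, 0.0478]), array([-2. , -4.8,  6.2]), 0.6002429407584439, 4.090746156871319)
```

View pics/push.png

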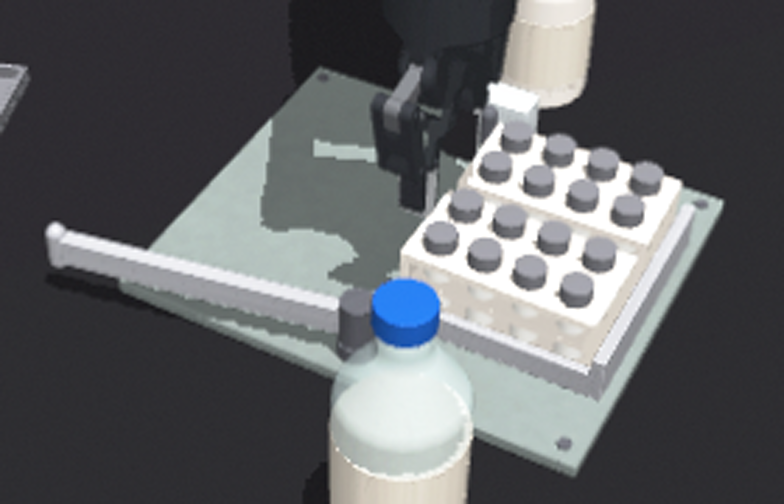

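Racks are nearly at the stop (far rack's rear edge about (610,325)). I'll keep pushing in small steps until the force rises.

{"api": "send_rows", "payload": {"moves": "0 0 0 0.01 0 0 0.2;0 0 0 0.02 0 0 0.2;0 0 0 0.02 0 0 0.2"}}

```text
time: 12.2
eef_pos: [0.532, 0.0819, 0.0478]
tcp_rot: [0.828, 0.561, -0.002, 0.002]
contact_force: [-4.5, -10.9, 7.7]
opening: 0.598
finger_force: 7.2
```

{"api": "send_rows", "payload": {"moves": "0 0 0 0.01 0 0 0.2;0 0 0 0.015 0 0 0.2;0 0 0 0.015 0 0 0.2"}}

```text
time: 12.58
eef_pos: [0.532, 0.0821, 0.0478]
tcp_rot: [0.827, 0.562, -0.005, 0.003]
contact_force: [-7.7, -19.6, 11.4]
opening: 0.602
finger_force: 11.4
```

Stalled against the stop at local x ≈ +0.001, so both racks are home. Back off and rise.

{"api": "send_rows", "payload": {"moves": "0 0 0 -0.1 0 0 0.2;0 0 0 -0.3 0 0 0.2;0 0 0 -0.5 0 -0.2 0.2;0 0 0 -0.6 0 -0.45 -1;0 0 0 -0.6 0.2 -0.6 -1;0 0 0 -0.6 0.45 -0.6 -1;0 0 0 -0.6 0.7 -0.6 -1;0 0 0 -0.6 0.9 -0.6 -1;0 0 0 -0.6 0.9 -0.6 -1"}}

```text
time: 13.7
eef_pos: [0.6566, -0.0918, 0.1653]
tcp_rot: [0.829, 0.559, 0.0, -0.001]
contact_force: [-0.7, 0.5, -1.0]
opening: 0.002
finger_force: 0.0
```

```bash
python3 - <<'E'
from h import *
c=cam('top');s=cam('scene');print(here(),plan(w((-.13,-.175),.04)))
cv2.imwrite('pics/home.png',np.hstack([cv2.resize(c['image'][150:400,180:520],(400,294)),cv2.resize(s['image'][170:380,220:500],(400,294))])[:,:,::-1])
E
```

```text
(13.8, array([-0.1138, -0.1803]), array([ 0.6546, -0.0906,  0.1655]), array([-0.8,  0.2, -0.1]), -0.0054389961845943005, 0.0) (array([-0.0003, -0.0002, -0.0001]), array([-0.082, -0.025,  0.627]))
```

View pics/home.png

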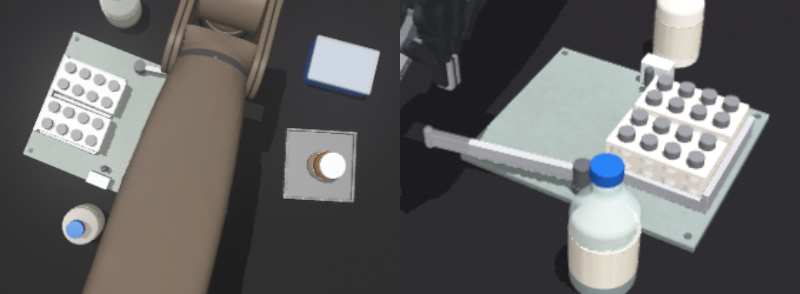

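Both racks sit against the stop, the jar is in the tray, and the bar is still open. Descend outside the bar.

{"api": "send_rows", "payload": {"moves": "0 0 0 -0.08 -0.025 0.2 -1;0 0 0 -0.08 -0.025 0.4 -1;0 0 0 -0.08 -0.025 0.6 -1;0 0 0 -0.08 -0.025 0.64 -1;0 0 0 -0.08 -0.025 0.64 -1"}}

```text
time: 14.42
eef_pos: [0.6444, -0.1035, 0.0392]
tcp_rot: [0.828, 0.56, 0.0, -0.0]
contact_force: [-0.6, 0.1, 0.5]
opening: 0.0
finger_force: 0.0
```

```bash
python3 -c "
from h import *
print(here())"
```

```text
(14.425, array([-0.1296, -0.1757]), array([ 0.6444, -0.1035,  0.0392]), array([-0.6,  0.1,  0.5]), 0.0002243441232505327, 0.0)
```

{"api": "send_rows", "payload": {"moves": "0 0 0 0 -0.12 0 -1;0 0 0 0 -0.245 0 -1;0 0 0 -0.005 -0.31 0 -1;0 0 0 -0.005 -0.377 0 -1;0 0 0 0.003 -0.44 0 -1;0 0 0 0.015 -0.505 0 -1;0 0 0 0.057 -0.63 0 -1;0 0 0 0.125 -0.742 0 -1;0 0 0 0.213 -0.839 0 -1;0 0 0 0.32 -0.915 0 -1;0 0 0 0.38 -0.945 0 -1;0 0 0 0.38 -0.945 0 -1"}}

```text
time: 15.92
eef_pos: [0.4978, 0.0376, 0.0387]
tcp_rot: [0.828, 0.561, 0.0, 0.0]
contact_force: [-0.1, -0.4, -0.5]
opening: -0.002
finger_force: 0.0
```

```bash
python3 - <<'E'
from h import *
s=cam('scene');print(here())
cv2.imwrite('pics/bar.png',cv2.resize(s['image'][180:360,220:500],(560,360),interpolation=2)[:,:,::-1])
E
```

```text
(15.975, array([-0.0537,  0.0125]), array([0.498 , 0.037 , 0.0388]), array([-0. , -0.5, -0.1]), -0.0029970141815235793, 0.0)
```

View pics/bar.png

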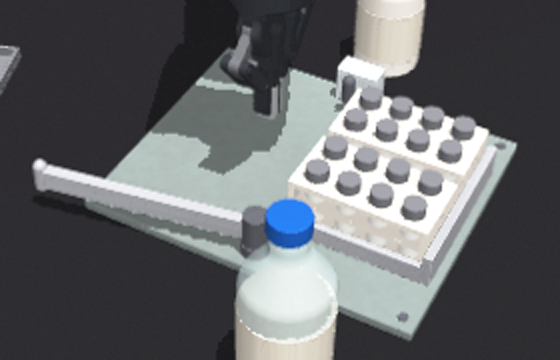

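The bar at (38,170)-(250,225) has not moved, and the finger is now inside it. I'll check where the fingertips really are.

```bash
python3 - <<'E'
from h import *
print(ctrl.finger_overhang)
c=cam('scene');p=ctrl.get_state()['eef_pos']
for dz in (0,-.014):print(proj(c,p+[0,0,dz]))
print('tip of bar seen', ((onz(c,[(239.5,263)],.044)[:,:2]-o)@R))
t=cam('top');print(((onz(t,[(386,225)],.044)[:,:2]-o)@R), proj(c,w((-.188,-.138),.044)),proj(c,w((-.0,-.105),.044)), proj(c,w((-.155,-.125),.01)), proj(c,w((-.155,.125),.01)))
cv2.imwrite('pics/top2.png',cv2.resize(t['image'][150:400,180:520],(680,500))[:,:,::-1])
E
```

```text
0.014
[[353.31789627 239.38338633]]
[[353.19767635 245.43306076]]
tip of bar seen [[-0.18808082 -0.14053832]]
[[-0.18810838 -0.13810214]] [[240.44202545 262.12979366]] [[348.34051562 289.20314252]] [[262.6775828  278.82287113]] [[335.07606348 202.71131243]]
```

View pics/top2.png

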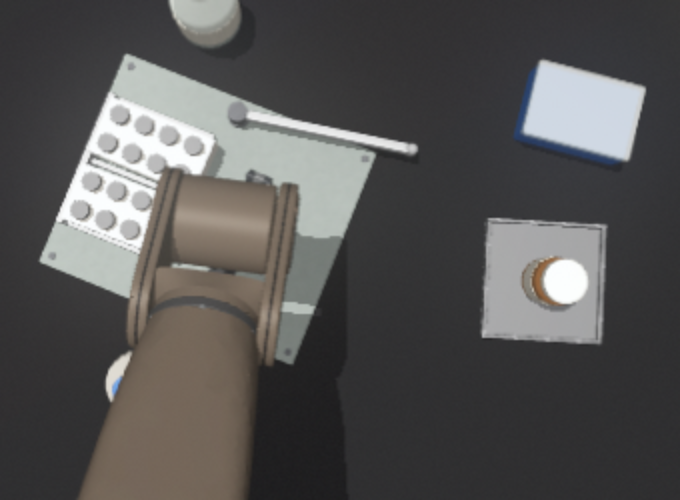

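The fingertip shows at raw (354,238), which is higher than the predicted 245, so the fingers rode over the bar. I'll go back out and repeat lower, checking force as contact starts.

{"api": "send_rows", "payload": {"moves": "0 0 0 0 0 -0.25 -1;0 0 0 0 0 -0.4 -1;0 0 0 -0.1 0.25 -0.4 -1;0 0 0 -0.2 0.5 -0.4 -1;0 0 0 -0.3 0.75 -0.4 -1;0 0 0 -0.38 0.95 -0.4 -1;0 0 0 -0.38 0.95 -0.2 -1;0 0 0 -0.38 0.95 0 -1;0 0 0 -0.38 0.95 0.065 -1;0 0 0 -0.38 0.95 0.065 -1"}}

```text
time: 17.32
eef_pos: [0.6451, -0.1046, 0.0249]
tcp_rot: [0.829, 0.56, -0.001, -0.001]
contact_force: [-0.2, -0.2, 0.5]
opening: 0.005
finger_force: 0.0
```

```bash
python3 - <<'E'
from h import *
print(here())
c=cam('scene');p=ctrl.get_state()['eef_pos']
print(proj(c,[p,p-[0,0,.014]])-[180,200])
cv2.imwrite('pics/out.png',cv2.resize(c['image'][200:320,180:380],(800,480),interpolation=2)[:,:,::-1])
E
```

```text
(17.325, array([-0.1303, -0.1768]), array([ 0.6451, -0.1046,  0.0249]), array([-0.2, -0.2,  0.5]), 0.004506983903562416, 0.0)
[[ 75.61448151  96.54138217]
 [ 76.44592448 102.55305894]]
```

View pics/out.png

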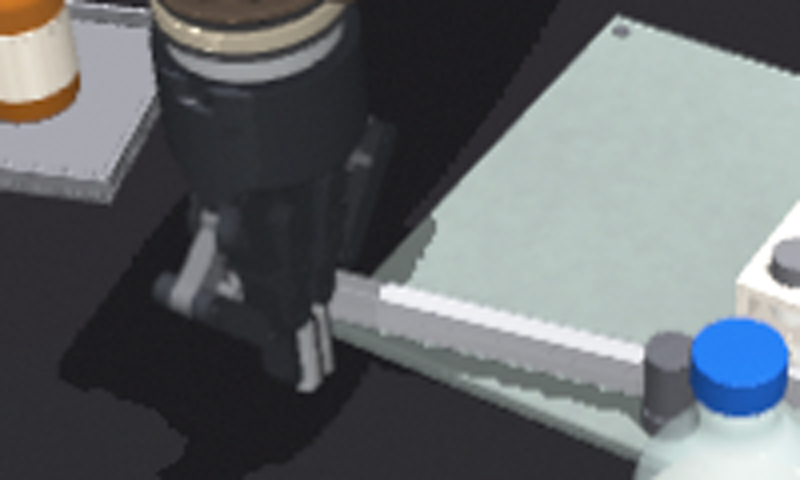

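The fingertip at (312,390) sits outside the bar, slightly below bar mid-height. Push gently and check.

{"api": "send_rows", "payload": {"moves": "0 0 0 0 -0.06 0 -1;0 0 0 0 -0.12 0 -1;0 0 0 0 -0.18 0 -1;0 0 0 0 -0.245 0 -1;0 0 0 -0.005 -0.31 0 -1;0 0 0 -0.005 -0.377 0 -1"}}

```text
time: 18.12
eef_pos: [0.5745, -0.0767, 0.0257]
tcp_rot: [0.829, 0.56, 0.0, 0.0]
contact_force: [-0.0, 0.2, 0.4]
opening: -0.002
finger_force: 0.3
```

```bash
python3 - <<'E'
from h import *
print(here())
c=cam('scene')
cv2.imwrite('pics/p2.png',cv2.resize(c['image'][180:320,200:400],(700,490),interpolation=2)[:,:,::-1])
E
```

```text
(18.125, array([-0.1308, -0.1008]), array([ 0.5745, -0.0767,  0.0257]), array([-0. ,  0.2,  0.4]), -0.0023668418448743248, 0.2507201940170489)
```

View pics/p2.png

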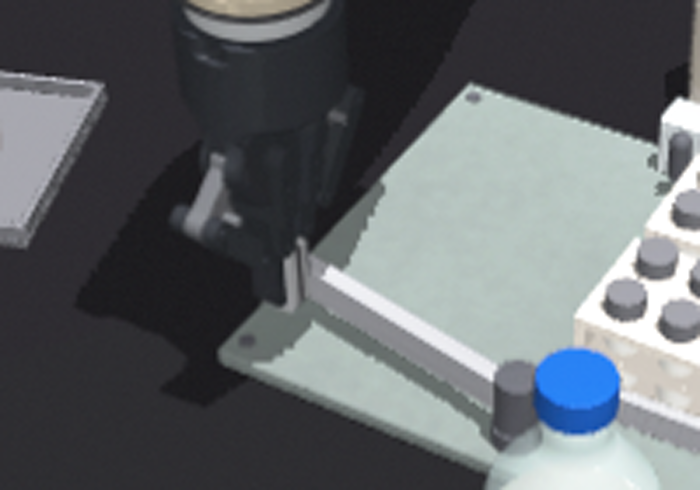

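The bar now swings with the finger (contact at (300,275)). I've gone one over the ten-picture limit with this view, so the rest will be by numbers only.

{"api": "send_rows", "payload": {"moves": "0 0 0 0.008 -0.063 0 -1;0 0 0 0.02 -0.128 0 -1;0 0 0 0.04 -0.19 0 -1;0 0 0 0.062 -0.253 0 -1;0 0 0 0.095 -0.31 0 -1;0 0 0 0.13 -0.365 0 -1;0 0 0 0.173 -0.415 0 -1;0 0 0 0.218 -0.462 0 -1;0 0 0 0.27 -0.5 0 -1;0 0 0 0.325 -0.538 0 -1;0 0 0 0.385 -0.565 0 -1;0 0 0 0.44 -0.593 0 -1"}}

```text
time: 19.68
eef_pos: [0.4981, 0.0496, 0.0257]
tcp_rot: [0.828, 0.56, 0.0, 0.0]
contact_force: [0.4, -0.3, -1.0]
opening: -0.003
finger_force: 0.2
```

```bash
python3 -c "
from h import *
print(here())"
```

```text
(19.675, array([-0.042 ,  0.0171]), array([0.4981, 0.0496, 0.0257]), array([ 0.4, -0.3, -1. ]), -0.0034530522417082956, 0.2192914264742285)
```

{"api": "send_rows", "payload": {"moves": "0 0 0 0.03 -0.015 0 -1;0 0 0 0.06 -0.025 0 -1;0 0 0 0.09 -0.03 0 -1;0 0 0 0.11 -0.03 0 -1;0 0 0 0.125 -0.03 0 -1;0 0 0 0.125 -0.03 0 -1"}}

```text
time: 20.42
eef_pos: [0.502, 0.0745, 0.0256]
tcp_rot: [0.828, 0.56, 0.0, -0.0]
contact_force: [-0.2, 0.2, 0.9]
opening: -0.0
finger_force: 0.0
```

```bash
python3 -c "
from h import *
print(here())"
```

```text
(20.425, array([-0.0174,  0.0228]), array([0.502 , 0.0745, 0.0256]), array([-0.2,  0.2,  0.9]), -0.00010586772368848423, 0.0)
```

{"api": "send_rows", "payload": {"moves": "0 0 0 0.01 0 0 -1;0 0 0 0.02 0 0 -1;0 0 0 0.02 0 0 -1"}}

```text
time: 20.8
eef_pos: [0.5025, 0.0761, 0.0256]
tcp_rot: [0.828, 0.561, -0.002, 0.001]
contact_force: [-2.4, -7.2, 3.0]
opening: 0.002
finger_force: 4.2
```

Firm stop felt. Retreat, rise, and check the bar's angle from the top camera.

{"api": "send_rows", "payload": {"moves": "0 0 0 -0.1 0 0 -1;0 0 0 -0.25 0 0 -1;0 0 0 -0.3 0 -0.25 -1;0 0 0 -0.3 0 -0.5 -1;0 0 0 -0.3 0 -0.75 -1;0 0 0 -0.3 0 -0.95 -1;0 0 0 -0.3 0 -0.95 -1"}}

```text
time: 21.68
eef_pos: [0.4834, 0.022, 0.2202]
tcp_rot: [0.829, 0.56, 0.003, 0.003]
contact_force: [-0.4, 0.8, 0.6]
opening: -0.002
finger_force: 0.0
```

{"api": "send_rows", "payload": {"moves": "0 0 0 -0.3 0.05 0 -1;0 0 0 -0.6 0.1 0 -1;0 0 0 -0.9 0.15 0 -1;0 0 0 -0.9 0.15 0 -1;0 0 0 -0.9 0.15 0 -1;0 0 0 -0.9 0.15 0 -1"}}

```text
time: 22.42
eef_pos: [0.4417, -0.1546, 0.2149]
tcp_rot: [0.828, 0.561, -0.0, -0.001]
contact_force: [-0.3, -0.4, 0.5]
opening: 0.001
finger_force: 0.0
```

```bash
python3 - <<'E'
from h import *
print(here())
t=cam('top');g=cv2.cvtColor(t['image'],cv2.COLOR_RGB2GRAY).astype(np.float32)
# brightness profiles along local x at bar-top height, for several local y
xs=np.arange(-.05,.05,.0025);print((xs*1000).tolist())
for y in(-.08,-.05,-.02,0,.02,.05,.08,.085):
    px=proj(t,[w((x,y),.044) for x in xs]).astype(np.float32)
    print(y,cv2.remap(g,px[:,0].reshape(1,-1),px[:,1].reshape(1,-1),1)[0].astype(int).tolist())
for y in(-.036,.036):
    px=proj(t,[w((x,y),.06) for x in np.arange(-.01,.03,.0025)]).astype(np.float32)
    print('rack',y,cv2.remap(g,px[:,0].reshape(1,-1),px[:,1].reshape(1,-1),1)[0].astype(int).tolist())
E
```

```text
(22.425, array([-0.2525, -0.0066]), array([ 0.4417, -0.1546,  0.2149]), array([-0.3, -0.4,  0.5]), 0.001129750286867898, 0.0)
[-50.0, -47.5, -45.0, -42.49999999999999, -39.99999999999999, -37.49999999999999, -34.99999999999999, -32.499999999999986, -29.999999999999986, -27.499999999999982, -24.999999999999982, -22.49999999999998, -19.999999999999975, -17.499999999999975, -14.999999999999972, -12.49999999999997, -9.999999999999968, -7.499999999999965, -4.999999999999963, -2.4999999999999605, 4.163336342344337e-14, 2.500000000000044, 5.000000000000046, 7.500000000000048, 10.00000000000005, 12.500000000000053, 15.000000000000055, 17.500000000000057, 20.00000000000006, 22.50000000000006, 25.000000000000064, 27.500000000000068, 30.000000000000068, 32.50000000000007, 35.00000000000007, 37.50000000000008, 40.00000000000008, 42.50000000000008, 45.00000000000008, 47.500000000000085]
-0.08 [188, 189, 190, 190, 190, 188, 188, 188, 189, 188, 189, 190, 189, 175, 137, 124, 124, 117, 143, 225, 236, 235, 206, 184, 190, 190, 189, 189, 189, 190, 190, 190, 190, 190, 190, 190, 191, 193, 194, 193]
-0.05 
[... 918 characters left out ...]
229, 242, 233, 176, 135, 169, 240, 253, 248, 189, 170, 185, 186, 186, 187, 187, 187, 210, 246, 253, 200]
0.08 [194, 195, 195, 195, 195, 195, 195, 195, 196, 195, 195, 196, 197, 186, 149, 130, 127, 115, 138, 172, 185, 186, 167, 191, 195, 195, 196, 196, 196, 197, 196, 195, 196, 196, 195, 195, 195, 196, 196, 195]
0.085 [195, 196, 196, 195, 194, 194, 195, 195, 196, 196, 196, 161, 143, 116, 97, 91, 105, 109, 147, 190, 209, 205, 183, 191, 197, 197, 196, 196, 196, 196, 196, 196, 196, 196, 195, 193, 193, 195, 196, 195]
rack -0.036 [124, 142, 217, 238, 241, 209, 143, 135, 221, 252, 253, 253, 253, 253, 253, 253]
rack 0.036 [125, 148, 223, 241, 245, 203, 136, 142, 230, 253, 253, 253, 253, 253, 252, 252]
```

The bar lies at x ≈ 0 along its whole length, and both rack fronts are at about 9 mm, close to the nominal 10 mm. Handing in.

```bash
python3 -c "
from plant import ctrl
print(ctrl.sign_off())"
```

```text
the job is handed in; nothing more can be done
None
```

I handed the job in at about 22 s: by camera, the jar is upright in the tray, both racks are home and the keeper bar is shut in its detent. The first bar push rode over the bar and had to be repeated, and I viewed 11 pictures against the limit of 10.

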